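# Move a holder plate from its lipped dock to the imager stage

### The job

Take the aluminium holder plate out of its grey storage dock: lift its tongue end over the end stop and draw its square end out from under the dock's lip, then lay it flat on the dark mat and let go. Take it again by the other grip and fit it to the low imager: tongue under the stage's overhanging lip, square end lowered until the plate lies flat, fully home in the sunken stage. Leave the other things on the bench standing where they are.

Things in the scene. Friction and masses are not known exactly. Their poses are not given: they have to be found in the camera images.
- plate: Aluminium holder plate, 0.2-0.33 kg, 6 mm thick, two grip ribs on top. Origin: underside, mid length and width; +x to the tongue end, z up. 90 mm wide from x=-75 (square end) to 57, then a tongue 50 wide to x=75. Window cut through, x -28 to 22, y +-25. Starts flat in the dock, axes along the dock's, origin at dock (0, 0, 12) within 1 mm.
- tongue_grip (a point): Top centre of the tongue-end rib (plate x=45, z=32): an upright rib 12 mm thick along plate x, 40 mm long along y (y +-20), 26 mm high (plate z 6 to 32). The grip to use in the dock; in the imager the lip is 10 mm from it and leaves no room for a finger.
- square_grip (a point): Top centre of the square-end rib (plate x=-45, z=32), same size. The grip to use in the imager; in the dock the lip is 10 mm from it and leaves no room for a finger.
- dock: Grey plastic storage dock, fixed, 190 x 120 mm. Origin: centre, on the bench; +x to its end stop (away from the robot within 0.3 rad), z up. Floor z=12 mm. Hooded lip at -x holds down the square end; wall in it at x=-77.5. Side guides at y=+-48, x -77 to 50, top z=22. Stands left or right of the mat, the imager on the other side.
- dock_lip (a point): Lower edge of the dock's lip (dock x=-61, z=24): 12 mm over the floor, covering 14 mm of the plate; hood top z=56. Tilting the plate 0.2 rad about its square end's lower edge lifts the tongue over the stop and still fits under the lip; then draw it along dock +x.
- dock_stop (a point): Top of the dock's end stop in front of the tongue: inner face x=77.5, outer x=84, y +-35, top z=28 mm (16 over the floor).
- imager: Low benchtop imager, fixed, white base 250 x 140 mm with black sunken stage. Origin: centre, on the bench; +x to its hood (away from the robot within 0.3 rad), z up. Stage floor z=44 mm; frame round it top z=50: near wall x=-77.5, side walls y=+-48 up to the hood.
- imager_lip (a point): Lower edge of the imager's lip (imager x=61, z=56): 12 mm over the stage floor; hood top z=88. Under it a slot for the tongue, y +-28, end wall x=77.5. The tongue goes in with the square end raised about 0.2 rad.
- imager_home (a point): Stage floor centre (imager 0, 0, 44): where the plate's origin lies when home, plate +x along imager +x; free play +-2.5 mm in x, +-3 mm in y. The tongue then lies 14 mm under the lip.
- mat: Dark rubber mat, fixed, 210 mm (x) by 150 mm (y), 3 mm thick. Origin: centre of its underside.
- flask: Empty clear culture flask lying flat, bystander, 110 x 50 x 24 mm. Origin: underside, 45 mm from its foot end.
- bottle: Amber bottle, bystander, 64 mm diameter, 150 mm high. Origin: centre of its base.
- dishes: Stack of small clear dishes, bystander, 37 mm diameter, 38 mm high, between mat and the unit on the left. Origin: centre of its base.
- jar: Small glass jar, bystander, 36 mm diameter, 45 mm high, between mat and the unit on the right. Origin: centre of its base.
- tipbox: Grey open tip box, bystander, 85 x 120 x 50 mm. Origin: centre of its base.
- beaker: Glass beaker, bystander, 66 mm diameter, 85 mm high. Origin: centre of its base.
Not all that is in view belongs to the job. There is more than one size of the plate; the job needs the middle-sized.

How it is judged:
On the way:
1. the plate lies flat on the mat, let go (horizontal distance between plate and mat below 0.075 m and height (world z) of plate below 0.008 m and angle between plate's own z axis and vertical below 0.05 rad and linear speed of plate below 0.02 m/s and angular speed of plate below 0.1 rad/s and contact force between plate and the fingers below 0.1 N), for 0.2 s.
At the end, for the whole second after the job is handed in: The plate is home in the imager's stage, tongue under the lip: its origin within 6 mm of home in x and y and at stage floor height (-3 to +2.5 mm), flat within 0.03 rad, its length along the imager's within 0.07 rad, let go and at rest (x of plate in the frame of imager between -0.006 and 0.006 m and y of plate in the frame of imager between -0.006 and 0.006 m and z of plate in the frame of imager between 0.041 and 0.0465 m and angle between plate's own z axis and vertical below 0.03 rad and angle between the x axis of plate and the x axis of imager, either way round below 0.07 rad and linear speed of plate below 0.02 m/s and angular speed of plate below 0.1 rad/s and contact force between plate and the fingers below 0.1 N); the robot touches nothing.
It fails at once if a bystander is shifted by more than 30 mm or tipped over (distance of any of flask, bottle, dishes, jar, tipbox, beaker from where it was at the start of the episode above 0.03 m or angle between any of flask, bottle, dishes, jar, tipbox, beaker's own z axis and vertical above 0.5 rad).
It also fails if it takes over 64 s, if anything falls off the work surface, if the arm or the gripper's body presses on something with over 40 N, if the wrist force passes 120 N, or if a joint passes its speed limit or range.

### The arm

A 6-joint arm with a two-finger parallel gripper is mounted at the origin on the work surface. World frame = base frame: x ahead of the robot, y to its left, z up, the work surface at z = 0. Lengths are in m, angles in rad, forces in N, time in s.
With the tool pointing down it reaches from about 0.3 to 0.825 m from the base axis. Payload 5.4 kg.
Tool frame: the origin (TCP) lies midway between the tips of the shut fingers; the grasp point (between the pads) lies 19 mm behind it; z points along the fingers, y is the direction in which the jaws open and shut (so a half turn about z gives the same grasp; the last joint's range is limited). The gripper opens to 92 mm and grips with 3 to 60 N. Pads are 20 mm wide; open, the fingers measure 128 mm over their backs; the gripper's body (75 mm by 189 mm) begins 69 mm behind the grasp point.
Start: joints at [-1.317, 0.158, 1.597, -0, 1.386, -0.21], TCP at [0.257, -0.514, 0.215] pointing down, gripper open.
Joint ranges: [-2.91, 2.91], [-0.94, 2.29], [0.18, 2.7], [-1.29, 4.43], [0.17, 2.64], [-3, 3]. Speed limits (rad/s): [2.57, 2.57, 3.14, 3.14, 3.14, 3.14].

### API

Orientations are given as a unit quaternion [x, y, z, w].
In Python, from station import arm, planner, sensors, vision gives the robot as it stands. The module is installed in compiled form; this text tells all that it offers. Calls block until the motion is done:
- arm.move_pose(position, orientation): joint-space move of the TCP to a pose.
- arm.movel(position, attitude=None, max_speed=0.15, threshold=None): straight line of the TCP; attitude=None keeps the orientation; max_speed is the mean speed in m/s. With threshold (N) it stops when the force on the tool has changed by that much, and returns True; else False.
- arm.move_j(angles): joint-space move.
- arm.set_gripper(opening, squeeze=None): finger opening in m; squeeze is the grip in N (None keeps the last); returns when the fingers have stopped.
- arm.hold(seconds).
- planner.solve_ik(position, orientation): joint angles nearest the present ones, or None.
- sensors.read_state(): the state.
- vision.get_image(name): name is "side" or "top" or "wrist"; returns the picture (420x560x3 uint8, red, green, blue); there is no depth.
- vision.get_calibration(name): a dict with "camera_matrix" (3x3 intrinsics, pixels), "rvec" (rotation vector, rad) and "tvec" (3), from world to camera coordinates, as OpenCV has them; the wrist camera has in their place "hand_eye" (4x4, takes a point from camera to tool coordinates, whose origin is the TCP and whose axes are the flange's). Camera axes: x right, y down, z forward; pixel columns grow to the right and rows downward; lengths in m; the calibration is good to about 2 mm. A picture is of the moment at which its call begins: read the wrist's pose just before it. get_calibration takes no time and is no camera call.
A pose or a line that the arm cannot do raises arm.Unreachable and nothing moves.
- arm.job_done(): hands the job in, once; it reports no verdict.
The state is a dict: "clock": time; "q": joint angles; "dq": joint speeds; "joint_torque": joint torques, N m; "eef_pos": TCP position; "ee_rot": TCP orientation; "force": force on the tool from outside, world axes, zero at the start; "ft_torque": the same for the moment, N m; "grip_width": finger opening in m.
Only numpy, scipy, OpenCV 4.12 (cv2) and the standard library are available. Lean on these libraries where they do the work, as an engineer would, in place of code of your own. Each camera call takes 0.05 s, during which the arm holds its last target.

## Working session

There is one attempt and no reset: what is moved stays moved. The work goes in short steps, each a Python script; the robot and the scene stay as the last script left them, time stands still between calls to the robot, and variables do not carry over. Pictures are saved under pics/ and viewed, and the job is handed in when it is done.

```bash
mkdir -p pics; ls; python3 - <<'E'
from station import arm, planner, sensors, vision
import cv2
for n in ("top","side","wrist"):
    im=vision.get_image(n); cv2.imwrite(f"pics/a_{n}.png",im[:,:,::-1])
    c=vision.get_calibration(n); print(n,c)
print(sensors.read_state())
E
```

```text
pics
top {'camera_matrix': array([[453.98286393,   0.        , 275.5963194 ],
       [  0.        , 453.98286393, 209.70804912],
       [  0.        ,   0.        ,   1.        ]]), 'rvec': array([ 2.17631075, -2.15473257,  0.13103494]), 'tvec': array([0.05817583, 0.5013696 , 1.11416154])}
side {'camera_matrix': array([[456.92734003,   0.        , 274.86509435],
       [  0.        , 456.92734003, 211.52485264],
       [  0.        ,   0.        ,   1.        ]]), 'rvec': array([ 0.62414995, -2.60582632,  1.24682168]), 'tvec': array([0.49685401, 0.15991993, 0.99933761])}
wrist {'camera_matrix': array([[327.51763233,   0.        , 272.5052163 ],
       [  0.        , 327.51763233, 209.96265853],
       [  0.        ,   0.        ,   1.        ]]), 'hand_eye': array([[-8.52373641e-04, -9.66783154e-01, -2.55596568e-01,
         7.27874083e-02],
       [ 9.99999627e-01, -7.88157078e-04, -3.53668038e-04,
         4.88222052e-04],
       [ 1.40470057e-04, -2.55596774e-01,  9.66783466e-01,
        -1.68952211e-01],
       [ 0.00000000e+00,  0.00000000e+00,  0.00000000e+00,
         1.00000000e+00]])}
{'clock': 0.15, 'q': array([-1.31706724e+00,  1.58906877e-01,  1.59794708e+00, -3.25309754e-05,
        1.38620513e+00, -2.10087658e-01]), 'dq': array([-0.00023064, -0.00231344, -0.00403919, -0.00064102,  0.00036019,
        0.00015068]), 'joint_torque': array([ 1.94651338e-04, -3.85917699e+01, -3.22432959e+01,  7.01233093e-02,
        3.50872369e-02, -7.76238994e-05]), 'eef_pos': array([ 0.25708646, -0.51377589,  0.21384159]), 'ee_rot': array([ 9.73228606e-01,  2.29838079e-01, -3.19811848e-05, -7.32692555e-04]), 'force': array([ 0.24103414, -0.46803633,  0.2927339 ]), 'ft_torque': array([-0.00108605,  0.01101727,  0.04060122]), 'grip_width': 0.09188799990349841}
```

View pics/a_top.png

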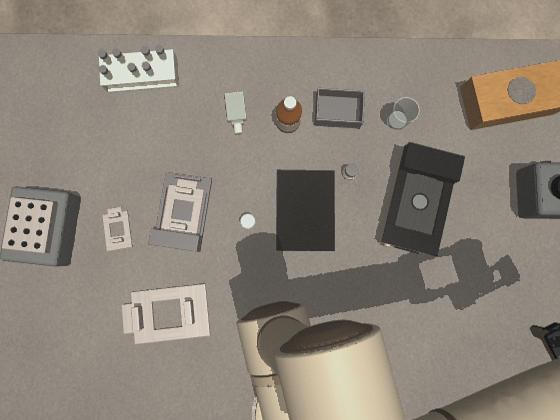

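View pics/a_side.png

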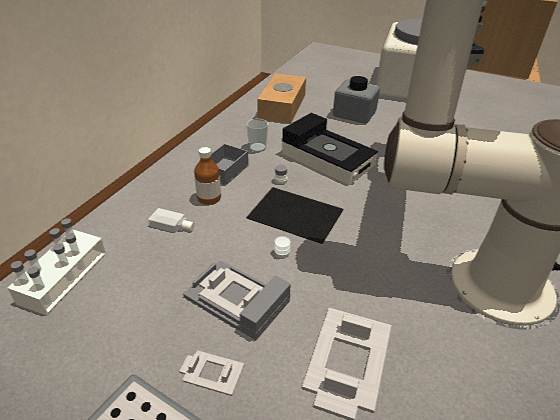

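Candidates for the plate: small plate at (117,229), large plate at (168,314) and the plate in the grey dock at (184,208). The one in the dock is middle-sized. The imager is at (423,200), not the perforated box at (40,226) or the boxes at the right edge. Next, close crops.

```bash
python3 - <<'E'
import cv2,numpy as np
im=cv2.imread("pics/a_top.png")
def crop(x0,y0,w,h,s): 
    c=cv2.resize(im[y0:y0+h,x0:x0+w],None,fx=s,fy=s,interpolation=cv2.INTER_CUBIC)
    for i in range(0,w,10): cv2.putText(c,str(x0+i),(i*s,8),0,.3,(0,255,255),1); cv2.line(c,(i*s,10),(i*s,14),(0,255,255),1)
    for j in range(0,h,10): cv2.putText(c,str(y0+j),(0,j*s+4),0,.3,(0,255,255),1)
    return c
cv2.imwrite("pics/c_dock.png",crop(140,165,80,90,6))
cv2.imwrite("pics/c_im.png",crop(370,135,100,125,4))
E
```

```text
(no output)
```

View pics/c_dock.png

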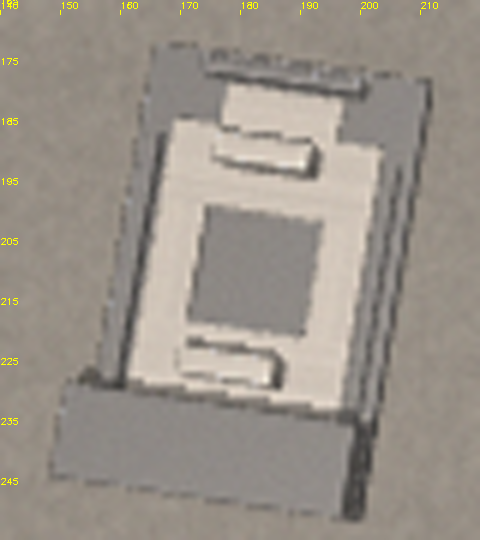

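View pics/c_im.png

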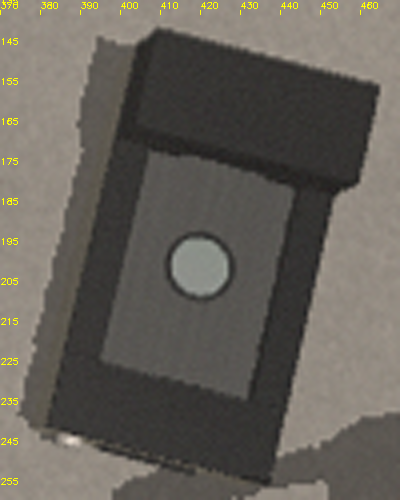

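Close crop confirms it: the dock plate has ribs at (182,190) and (180,225) and its tongue end is up, towards the end stop. Imager stage corners are near (393,225) and (430,234). Coarse fit comes next, then wrist views.

```bash
cat > h.py <<'E'
import numpy as np, cv2
from scipy.optimize import least_squares
from scipy.spatial.transform import Rotation as R
from station import arm, planner, sensors, vision
def cam(name,state=None):
    c=vision.get_calibration(name); K=c["camera_matrix"]
    if name!="wrist":
        T=np.eye(4);T[:3,:3]=cv2.Rodrigues(np.array(c["rvec"]))[0];T[:3,3]=c["tvec"];return K,T
    W=np.eye(4);W[:3,:3]=R.from_quat(state["ee_rot"]).as_matrix();W[:3,3]=state["eef_pos"]
    return K,np.linalg.inv(W@c["hand_eye"])
def proj(K,T,P):
    P=np.atleast_2d(P)@T[:3,:3].T+T[:3,3]; q=P@K.T; return q[:,:2]/q[:,2:]
def pix2w(K,T,uv,z):
    uv=np.atleast_2d(uv).astype(float); o=-T[:3,:3].T@T[:3,3]
    d=np.c_[uv,np.ones(len(uv))]@np.linalg.inv(K).T@T[:3,:3]
    return o+d*((z-o[2])/d[:,2])[:,None]
def loc2w(p,P):
    P=np.atleast_2d(np.array(P,float))*1e-3; c,s=np.cos(p[2]),np.sin(p[2])
    return np.c_[p[0]+c*P[:,0]-s*P[:,1],p[1]+s*P[:,0]+c*P[:,1],P[:,2]]
def fit(obs,x0):
    # obs: list of (K,T,localpts mm,pix)
    f=lambda p:np.concatenate([(proj(K,T,loc2w(p,P))-np.array(uv)).ravel() for K,T,P,uv in obs])
    r=least_squares(f,x0,loss="soft_l1"); return r.x,f(r.x)
def att(yaw,pitch=0,flip=1):
    """plate yaw, pitch: + = +x(tongue) end UP. tool y along plate x*flip, z down"""
    Rp=R.from_euler("z",yaw)*R.from_euler("y",-pitch)
    M=np.array([[0,flip,0],[flip,0,0],[0,0,-1]]).T  # columns tool x,y,z in plate
    return (Rp*R.from_matrix(M)).as_quat()
def snap(name,fn):
    s=sensors.read_state(); im=vision.get_image(name); cv2.imwrite(fn,im[:,:,::-1]); return s
E
python3 - <<'E'
from h import *
K,T=cam("top")
o=[(K,T,[[22,25,18],[22,-25,18],[-28,-25,18],[-28,25,18]],[(174,198.5),(194,201.5),(190.5,220.5),(171,217.5)])]
p,r=fit(o,[.6,.3,0]);print("dock",p,r.round(1))
o=[(K,T,[[-77.5,48,50],[-77.5,-48,50],[61,70,88],[61,-70,88],[111,70,88]],[(393,225),(430,234.5),(400,169),(457,182),(405.5,142)])]
p,r=fit(o,[.6,-.3,0]);print("im",p,r.round(1))
w=pix2w(K,T,[(277,169.5),(335,170),(335,250.5),(276,250.5)],.003);print("mat",w,w.mean(0))
for n,uv,z in [("dishes",(248,220),.038),("jar",(350,170),.045),("bottle",(290,103),.15),("beaker",(405,108),.085),("flask",(235,108),.024),("tip",(339,107),.05)]: print(n,pix2w(K,T,uv,z)[0][:2].round(3))
E
```

```text
dock [ 0.50308407  0.2991466  -0.1380818 ] [ 0.4 -0.1 -0.2 -0.2 -0.   0.1 -0.1  0.2]
im [ 0.52623419 -0.29020563 -0.25060399] [-0.8  0.1  0.2  0.7  0.6 -2.7  0.1 -1.  -0.2  4.7]
mat [[ 0.60895303  0.06037301  0.003     ]
 [ 0.60929208 -0.09055416  0.003     ]
 [ 0.40058576 -0.08943091  0.003     ]
 [ 0.39912144  0.06098845  0.003     ]] [ 0.50448808 -0.0146559   0.003     ]
dishes [0.473 0.132]
jar [ 0.601 -0.122]
bottle [0.735 0.033]
beaker [ 0.749 -0.252]
flask [0.766 0.171]
tip [ 0.762 -0.095]
```

```bash
python3 - <<'E'
from h import *
dk=[.503,.299,-.138]; im=[.526,-.290,-.25]
for f in (1,-1):
    for n,pos,yaw,pi in [("dock",loc2w(dk,[45,0,20])[0],dk[2],0),("dockT",loc2w(dk,[75,0,120])[0],dk[2],.2),("mat tongue",[.545,-.015,.011+.05],-.0,0),("mat sq",[.46,-.015,.02],0,0),("mat sq2",[.46,-.015,.02],-.25,0),("im",loc2w(im,[-45,0,52])[0],im[2],0),("imT",loc2w(im,[-65,0,120])[0],im[2],-.2),
      ("camD",loc2w(dk,[10,-f*130,200])[0],dk[2],0),("camI",loc2w(im,[0,-f*130,230])[0],im[2],0)]:
        q=planner.solve_ik(pos,att(yaw,pi,f)); print(f,n,None if q is None else np.round(q,2))
E
```

```text
1 dock [ 0.3   0.49  1.6  -0.    1.06  0.43]
1 dockT [ 0.32  0.3   1.64 -0.1   1.03  0.51]
1 mat tongue [-0.25  0.26  1.81 -0.    1.08 -0.25]
1 mat sq [-0.3   0.12  2.06 -0.    0.96 -0.3 ]
1 mat sq2 [-0.3   0.12  2.06 -0.    0.96 -0.05]
1 im [-0.74  0.3   1.78 -0.    1.07 -0.49]
1 imT [-0.71  0.31  1.62 -0.09  1.39 -0.43]
1 camD [ 0.1   0.03  1.76 -0.    1.35  0.24]
1 camI [-0.89  0.33  1.36 -0.    1.45 -0.64]
-1 dock [ 0.3   0.49  1.6  -0.    1.06 -2.71]
-1 dockT [ 0.32  0.3   1.64 -0.1   1.03 -2.64]
-1 mat tongue [-0.25  0.26  1.81 -0.    1.08  2.89]
-1 mat sq [-0.3   0.12  2.06 -0.    0.96  2.85]
-1 mat sq2 None
-1 im [-0.74  0.3   1.78 -0.    1.07  2.65]
-1 imT [-0.71  0.31  1.62 -0.09  1.39  2.71]
-1 camD [ 0.5   0.44  1.28 -0.    1.42 -2.5 ]
-1 camI [-0.49  0.17  1.56 -0.    1.42  2.9 ]
```

```bash
python3 - <<'E'
from h import *
im=[.526,-.290,-.25]
arm.move_pose(loc2w(im,[0,-85,155])[0],att(im[2]))
s=snap("wrist","pics/w_im.png"); np.save("w_im.npy",np.r_[s["eef_pos"],s["ee_rot"]]); print(s["clock"],s["eef_pos"],loc2w(im,[0,-85,155]))
E
```

```text
1.275 [ 0.50436249 -0.37340616  0.15537278] [[ 0.50497066 -0.37235756  0.155     ]]
```

View pics/w_im.png

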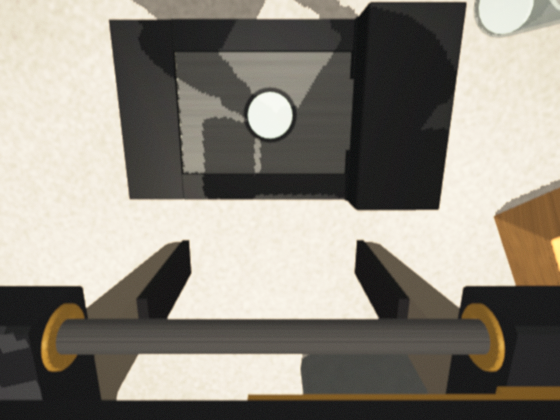

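Wrist view: imager stage spans about (177..352, 52..174), hood edge at column ~358–370, home disc at (270,115). Enlarging for corners, and moving on to view the dock.

```bash
cat >> h.py <<'E'
def crop(fn,out,x0,y0,w,h,s):
    im=cv2.imread(fn); c=cv2.resize(im[y0:y0+h,x0:x0+w],None,fx=s,fy=s,interpolation=cv2.INTER_CUBIC)
    c=cv2.convertScaleAbs(c,alpha=1.5)
    for i in range(0,w,10): cv2.putText(c,str(x0+i),(i*s,8),0,.3,(0,0,255),1); cv2.line(c,(i*s,10),(i*s,14),(0,0,255),1)
    for j in range(0,h,10): cv2.putText(c,str(y0+j),(0,j*s+4),0,.3,(0,0,255),1)
    cv2.imwrite(out,c)
def lcam(npy):
    a=np.load(npy); return cam("wrist",{"eef_pos":a[:3],"ee_rot":a[3:]})
E
python3 - <<'E'
from h import *
crop("pics/w_im.png","pics/w_im1.png",100,0,180,210,4) if 0 else None
crop("pics/w_im.png","pics/w_im1.png",100,5,130,205,3)
crop("pics/w_im.png","pics/w_im2.png",330,0,150,215,3)
dk=[.503,.299,-.138]
arm.hold(.2); s=sensors.read_state(); print(s["eef_pos"])
arm.move_pose(loc2w(dk,[0,-90,140])[0],att(dk[2])); arm.hold(.2)
s=snap("wrist","pics/w_dk.png"); np.save("w_dk.npy",np.r_[s["eef_pos"],s["ee_rot"]]); print(s["clock"],s["eef_pos"],loc2w(dk,[0,-90,140]))
E
```

```text
[ 0.50434147 -0.37339696  0.15538827]
3.8167 [0.490958   0.20931868 0.1400058 ] [[0.49061938 0.20985562 0.14      ]]
```

View pics/w_im1.png

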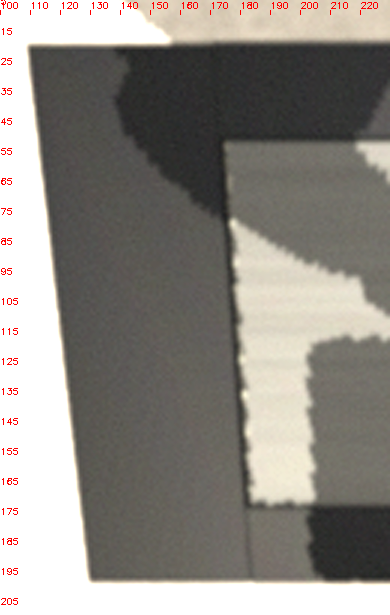

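View pics/w_im2.png

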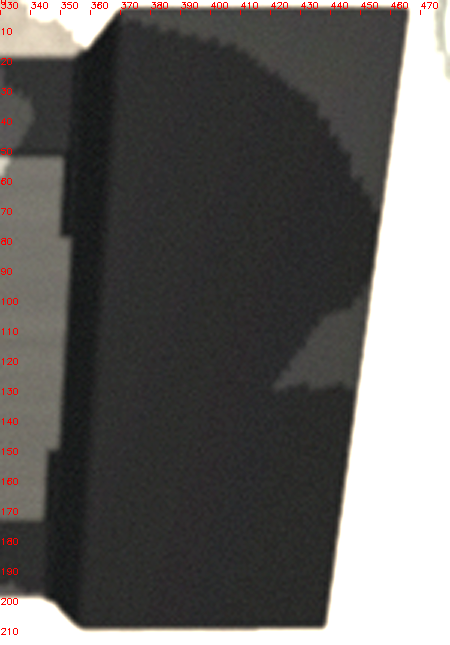

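View pics/w_dk.png

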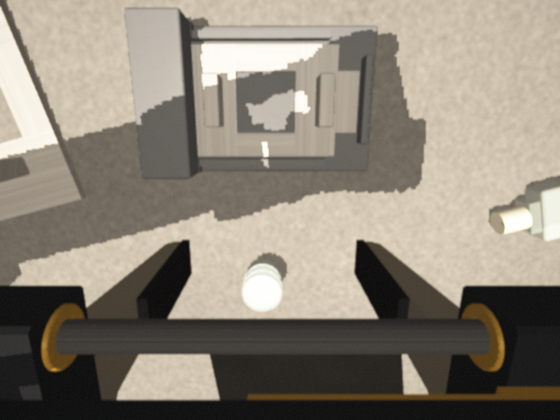

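```bash
python3 - <<'E'
from h import *
crop("pics/w_dk.png","pics/w_dk1.png",120,0,265,190,3)
K,T=lcam("w_im.npy")
P=[[-125,70,50],[-125,-70,50],[-77.5,48,44],[-77.5,-48,44],[61,70,88],[61,-70,88],[125,-70,88],[125,70,88],[61,48,44],[61,-48,44]]
U=[(109.7,20.3),(130,198.3),(176,51.7),(183.3,173.3),(371.3,2.7),(357.3,209.3),(438.3,209),(466,2.7),(351.3,52),(345,173.3)]
p,r=fit([(K,T,P,U)],[.526,-.29,-.25]);print(p);print(r.reshape(-1,2).round(1))
print(pix2w(K,T,(270,115),.05))
i=[0,1,2,3,8,9]
p,r=fit([(K,T,[P[j] for j in i],[U[j] for j in i])],[.526,-.29,-.25]);print(p);print(r.reshape(-1,2).round(1))
E
```

```text
[ 0.52630072 -0.29857972 -0.25491014]
[[-1.7 -2.2]
 [-1.4  1.7]
 [-0.2  0.2]
 [ 0.7  0.3]
 [-0.6 -2.3]
 [-1.4  2.8]
 [ 3.1  3.3]
 [ 4.9 -2.1]
 [ 0.9  0.3]
 [-0.   0.7]]
[[ 0.52303474 -0.29725745  0.05      ]]
[ 0.52653581 -0.29842887 -0.25288139]
[[-1.7 -2.2]
 [-1.   1.8]
 [-0.1  0.1]
 [ 1.   0.3]
 [ 1.1 -0.1]
 [ 0.4  0.3]]
```

View pics/w_dk1.png

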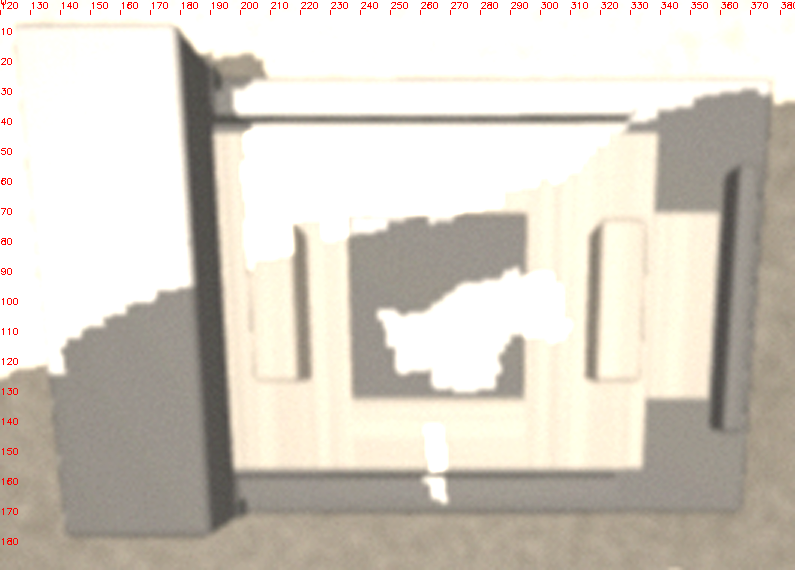

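```bash
python3 - <<'E'
from h import *
K,T=cam("top")
P=[[-77.5,48,50],[-77.5,-48,44],[61,48,50],[61,-48,44]]
U=[(395,225.5),(431.8,234.8),(407,172.5),(444,181.3)]
p,r=fit([(K,T,P,U)],[.526,-.29,-.25]);print("im top",p);print(r.reshape(-1,2).round(1))
o=-T[:3,:3].T@T[:3,3];print("topcam",o)
K2,T2=lcam("w_dk.npy")
P=[[22,25,18],[22,-25,18],[-28,-25,18],[51,20,44],[51,-20,44],[39,20,44],[39,-20,44],[-39,-20,44],[-51,-20,44],[-39,20,44],[57,-45,18],[57,-25,18],[57,25,18],[57,45,18]]
U=[(295.7,70.7),(294.7,133),(237.3,133),(335,72.7),(333,127),(321,73),(320,127),(219.3,127),(205.7,126.7),(218,75),(334.3,156),(335.3,132.7),(338.7,70.7),(339.3,43.7)]
p,r=fit([(K2,T2,P,U)],[.503,.299,-.138]);print("dock wrist",p);print(r.reshape(-1,2).round(1))
P=[[22,25,18],[22,-25,18],[-28,-25,18],[-28,25,18],[51,20,44],[39,-20,44],[51,-20,44]]
U=[(174,198.5),(194,201.5),(190.5,220.5),(171,217.5),(176.5,187),(192,193.5),(192.7,190)]
p,r=fit([(K,T,P,U)],[.503,.299,-.138]);print("dock top",p);print(r.reshape(-1,2).round(1))
E
```

```text
im top [ 0.52632625 -0.29623935 -0.23875373]
[[-0.  -0.1]
 [ 0.4  0.4]
 [-0.  -0.7]
 [-0.4  0.3]]
topcam [0.37032963 0.06994658 1.16364741]
dock wrist [ 0.50182881  0.29761593 -0.13739639]
[[ 0.2  0. ]
 [ 0.3 -0.1]
 [-0.1  0. ]
 [ 1.7 -0.3]
 [ 1.3  0.2]
 [-0.2 -0.5]
 [-1.   0.2]
 [ 0.3  0.5]
 [-1.4  0.8]
 [-0.8 -2.3]
 [ 0.1  0.1]
 [ 0.2  0.1]
 [-0.4 -0.1]
 [ 0.2  0.4]]
dock top [ 0.50204489  0.29869388 -0.15725986]
[[ 0.7  0.1]
 [ 0.1  0.4]
 [-0.1  0.7]
 [-0.1  0.4]
 [ 0.2 -0.8]
 [-0.4 -0. ]
 [-0.2 -1.2]]
```

```bash
cat >> h.py <<'E'
DK=[.5018,.2976,-.1374]; IM=[.5265,-.2984,-.253]
def st(msg=""):
    s=sensors.read_state(); print(msg,round(s["clock"],2),s["eef_pos"].round(4),"F",s["force"].round(1),"M",s["ft_torque"].round(2),"g",round(s["grip_width"],4)); return s
E
python3 - <<'E'
from h import *
arm.set_gripper(.024)
arm.move_pose(loc2w(DK,[45,0,75])[0],att(DK[2])); st()
hit=arm.movel(loc2w(DK,[45,0,20.5])[0],att(DK[2]),max_speed=.08,threshold=10); s=st(hit)
a=s["eef_pos"]-np.r_[DK[:2],0];c,sn=np.cos(DK[2]),np.sin(DK[2]);print(c*a[0]+sn*a[1],-sn*a[0]+c*a[1])
snap("side","pics/s1.png"); snap("wrist","pics/w1.png")
crop("pics/s1.png","pics/s1c.png",160,190,160,150,4)
E
```

```text
5.49 [0.5459 0.2912 0.0747] F [-0.2  0.1  0.6] M [-0.09 -0.09 -0.05] g 0.024
False 6.33 [0.5466 0.2915 0.0205] F [0.2 0.2 0.7] M [-0.03 -0.07 -0.04] g 0.0236
0.04521071197189361 0.0001241219508544512
```

View pics/s1c.png

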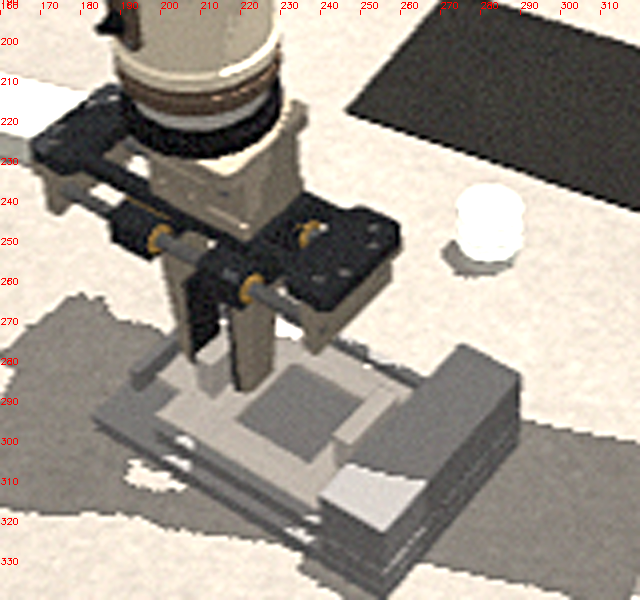

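View pics/w1.png

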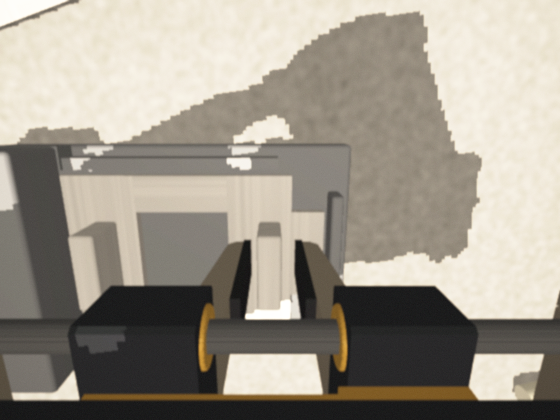

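Side view shows both fingers straddling the tongue rib at crop (210..235, 275), clear of the stop. Wrist view: rib at cols 257–280 between fingers at 250/295. Closing and tilting.

```bash
python3 - <<'E'
from h import *
arm.set_gripper(.008,squeeze=55); s=st("grip")
p0=s["eef_pos"].copy(); u=np.array([np.cos(DK[2]),np.sin(DK[2]),0]); z=np.array([0,0,1.])
r=np.array([.120,.0085])
def at(t,dx=0,dz=0):
    c,sn=np.cos(t),np.sin(t); q=np.array([c*r[0]-sn*r[1],sn*r[0]+c*r[1]])-r
    return p0+u*(q[0]+dx)+z*(q[1]+dz)
for t in (.05,.1,.15,.2):
    h=arm.movel(at(t,dx=.001,dz=.0005),att(DK[2],t),max_speed=.05,threshold=25); st(f"{t} {h}")
    if h: break
snap("side","pics/s2.png"); crop("pics/s2.png","pics/s2c.png",160,190,160,150,4)
E
```

```text
grip 6.76 [0.5461 0.2916 0.0207] F [-2.6  0.2  2.3] M [ 0.01  0.39 -0.04] g 0.0116
0.05 False 7.04 [0.5462 0.2916 0.027 ] F [-0.1 -0.4 -2.7] M [-0.01 -0.12 -0.06] g 0.0114
0.1 False 7.31 [0.5454 0.2917 0.033 ] F [-0.3 -0.9 -2.6] M [-0.02 -0.09  0.01] g 0.0115
0.15 False 7.58 [0.5442 0.2918 0.0388] F [ 0.7 -0.2 -3.4] M [-0.04 -0.03  0.  ] g 0.0115
0.2 False 7.84 [0.5427 0.292  0.0446] F [ 0.2  0.6 -2.9] M [-0.04 -0.01  0.05] g 0.0117
```

View pics/s2c.png

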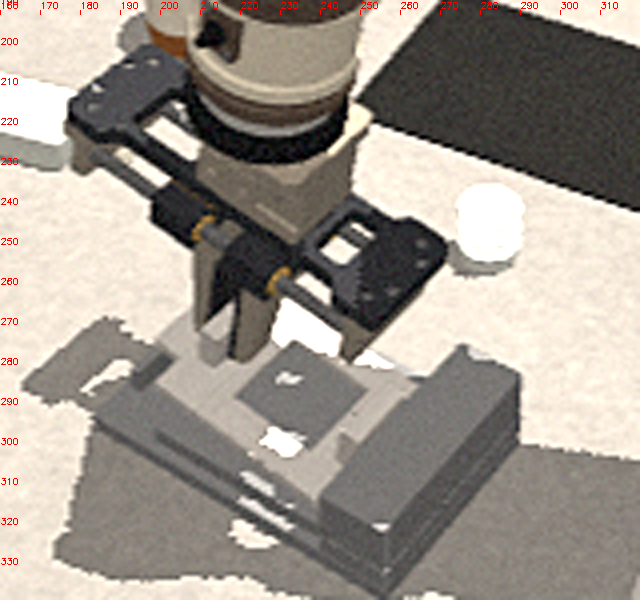

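Plate is tilted about 0.2 rad with the tongue over the stop and only its own weight (~2.8 N) on the wrist. Drawing it out.

```bash
python3 - <<'E'
from h import *
s=st(); p=s["eef_pos"]; u=np.array([np.cos(DK[2]),np.sin(DK[2]),0]); A=att(DK[2],.2)
h=arm.movel(p+u*.042+[0,0,.002],A,max_speed=.07,threshold=12); s=st(h)
if not h:
    h=arm.movel(s["eef_pos"]+[0,0,.10],A,max_speed=.15,threshold=15); st(h)
    snap("side","pics/s3.png")
    h=arm.movel(s["eef_pos"]+[0,0,.10],att(DK[2],0),max_speed=.15); st(h)
E
```

```text
7.89 [0.5431 0.2919 0.0447] F [ 0.5  0.1 -2.3] M [0.01 0.03 0.03] g 0.0115
False 8.64 [0.5843 0.2861 0.0463] F [-0.3 -0.8 -3.6] M [ 0.02  0.06 -0.03] g 0.0115
False 9.46 [0.5833 0.2859 0.145 ] F [-0.3 -0.1 -4.1] M [-0.06 -0.04  0.01] g 0.0113
False 9.86 [0.5847 0.2855 0.1448] F [-0.7  0.8 -3.3] M [-0.06 -0.2   0.  ] g 0.0115
```

View pics/s3.png

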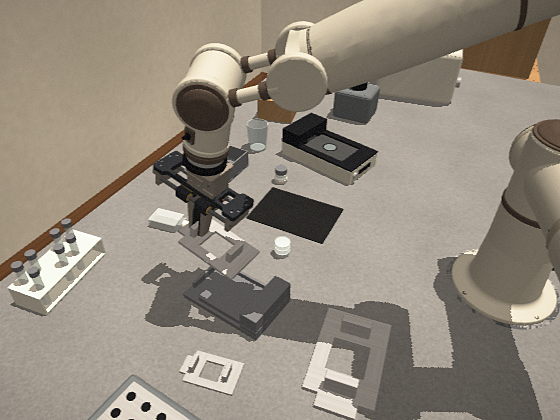

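```bash
python3 - <<'E'
from h import *
yaw=-.25; tgt=np.array([.504,-.015,0]); g=tgt+.045*np.array([np.cos(yaw),np.sin(yaw),0])
arm.movel(g+[0,0,.14],att(yaw),max_speed=.25); st()
h=arm.movel(g+[0,0,.022],att(yaw),max_speed=.12,threshold=15); st(h)
h=arm.movel(g+[0,0,.0105],att(yaw),max_speed=.02,threshold=4); st(h)
snap("side","pics/s4.png"); crop("pics/s4.png","pics/s4c.png",220,150,180,120,4)
E
```

```text
11.27 [ 0.5475 -0.0251  0.14  ] F [ 1.   0.4 -2.9] M [-0.06 -0.17 -0.01] g 0.0116
False 12.4 [ 0.5485 -0.0263  0.0229] F [ 0.6  0.4 -2.7] M [-0.02 -0.24  0.  ] g 0.0118
True 12.92 [ 0.5476 -0.0262  0.0118] F [-0.6 -0.6  5.3] M [-0.01  0.04  0.03] g 0.0117
```

View pics/s4c.png

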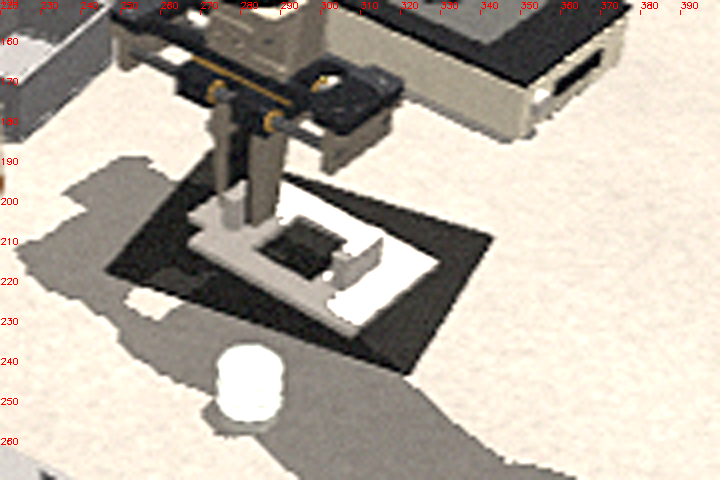

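Plate lies on the mat, contact at the expected height (TCP z 0.0118). Releasing and measuring with the same relative wrist view as for the imager.

```bash
python3 - <<'E'
from h import *
arm.set_gripper(.03); arm.hold(.1); s=st("open")
arm.movel(s["eef_pos"]+[0,0,.07],max_speed=.15); arm.set_gripper(.092)
PL=[.504,-.015,-.25]
p=loc2w(PL,[0,-85,0])[0]; p[2]=.12
arm.move_pose(p,att(PL[2])); arm.hold(.2)
s=snap("wrist","pics/w_pl.png"); np.save("w_pl.npy",np.r_[s["eef_pos"],s["ee_rot"]]); st()
crop("pics/w_pl.png","pics/w_pl1.png",150,20,220,170,3)
E
```

```text
open 13.53 [ 0.5462 -0.0257  0.0105] F [-0.9  0.  -0.1] M [-0.05 -0.05 -0.01] g 0.03
 15.89 [ 0.4831 -0.0965  0.1194] F [-0.1  0.5  0. ] M [ 0.02 -0.07 -0.02] g 0.0923
```

View pics/w_pl1.png

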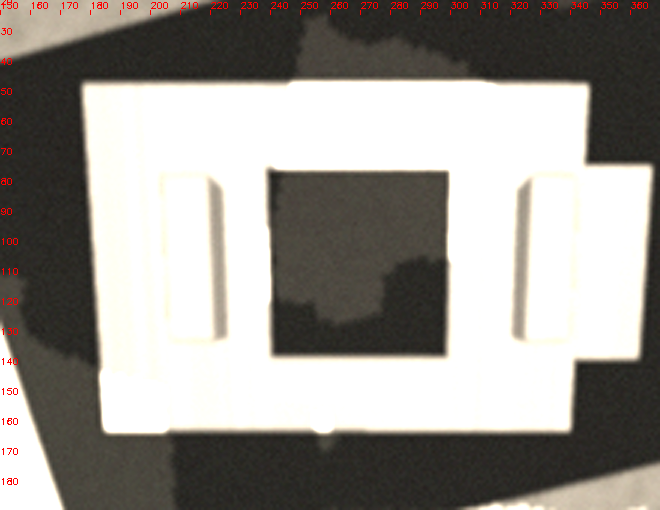

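```bash
python3 - <<'E'
from h import *
K,T=lcam("w_pl.npy")
P=[[-75,45,9],[-75,-45,9],[57,45,9],[57,-45,9],[75,25,9],[75,-25,9],[57,25,9],[57,-25,9],[-28,25,6],[22,25,6],[22,-25,6],[-28,-25,6]]
U=[(177.7,47.7),(184.3,164.3),(346.7,48),(340.7,164),(367.3,75),(363.3,140),(345.3,75),(342.3,139.7),(239,76.7),(299.7,77),(299,138.7),(240,139)]
p,r=fit([(K,T,P,U)],[.504,-.015,-.25]);print(p.round(4));print(r.reshape(-1,2).round(1))
print(np.load("w_pl.npy").round(4),np.load("w_im.npy").round(4))
im=cv2.imread("pics/w_im.png"); c=cv2.convertScaleAbs(cv2.resize(im[40:190,160:370],None,fx=3.5,fy=3.5,interpolation=cv2.INTER_CUBIC),alpha=2.5,beta=0);cv2.imwrite("pics/w_im3.png",c)
E
```

```text
[ 0.5054 -0.0155 -0.2495]
[[-0.4  0.4]
 [ 0.9 -0.6]
 [-0.2  0. ]
 [-0.3 -0.3]
 [ 0.3  0.5]
 [-0.1 -0.3]
 [-0.3  0.5]
 [-0.7 -0. ]
 [-0.4 -0.7]
 [ 1.  -1. ]
 [ 0.4  0.8]
 [ 0.2  0.5]]
[ 4.831e-01 -9.650e-02  1.194e-01  7.894e-01  6.139e-01 -2.000e-04
 -6.000e-04] [ 5.044e-01 -3.734e-01  1.554e-01  7.903e-01  6.127e-01 -3.000e-04
  3.000e-04]
```

View pics/w_im3.png

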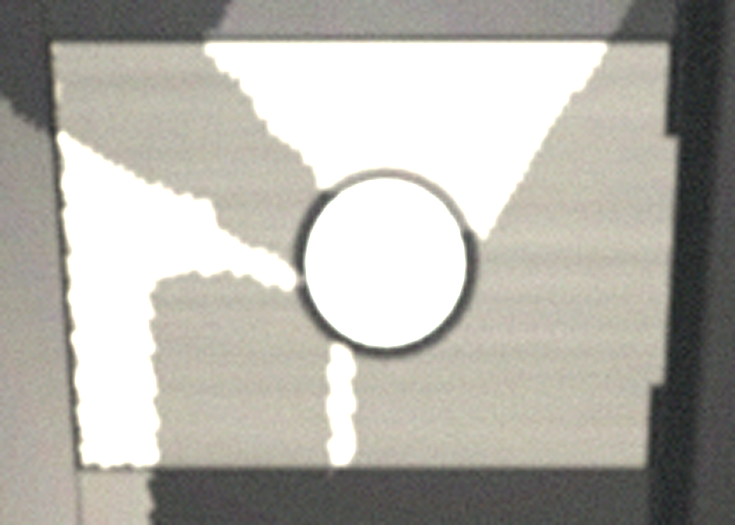

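```bash
python3 - <<'E'
from h import *
K,T=lcam("w_im.npy")
P=[[-77.5,48,44],[-77.5,-48,44],[61,48,44],[61,-48,44]]
U=[(176,52.3),(182.3,173.1),(350.9,52.3),(344.6,173.4)]
p,r=fit([(K,T,P,U)],[.526,-.29,-.25]);print(p);print(r.reshape(-1,2).round(1))
q,_=fit([(K,T,P+[[-125,70,50],[-125,-70,50]],U+[(109.7,20.3),(130,198.3)])],p);print(q)
PL=np.array([.5054,-.0155,-.2495])
arm.set_gripper(.030)
g=loc2w(PL,[-45,0,60])[0]; arm.move_pose(g,att(PL[2]))
g[2]=.0125; h=arm.movel(g,att(PL[2]),max_speed=.08,threshold=8); s=st(h); e=g-s["eef_pos"]; print(e)
arm.movel(g+e,att(PL[2]),max_speed=.02,threshold=8); s=st(); print(g-s["eef_pos"])
snap("wrist","pics/w5.png"); snap("side","pics/s5.png");crop("pics/s5.png","pics/s5c.png",220,150,180,120,4)
E
```

```text
[ 0.52569361 -0.29817825 -0.25478634]
[[-1.1 -0.6]
 [ 0.9  0.4]
 [ 0.5 -0.1]
 [-0.4  0.4]]
[ 0.52629441 -0.29844434 -0.25336292]
False 18.17 [ 0.4623 -0.0046  0.0128] F [ 0.6 -0.3  0.6] M [ 0.   -0.07 -0.07] g 0.0302
[-0.00046373  0.00025006 -0.0003453 ]
 18.42 [ 0.4617 -0.0042  0.0126] F [-0.1  0.1 -0.3] M [-0.06 -0.08 -0.02] g 0.0298
[ 1.10309143e-04 -1.83928241e-04 -8.07911815e-05]
```

View pics/w5.png

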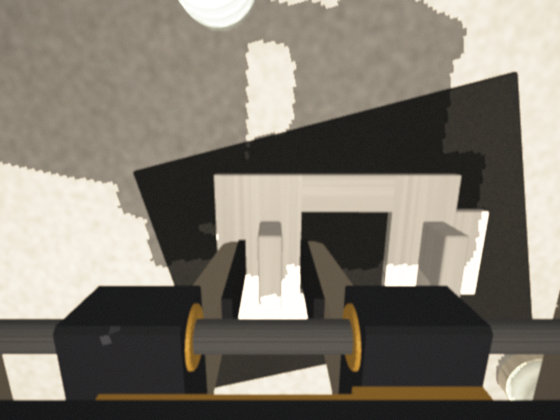

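View pics/s5c.png

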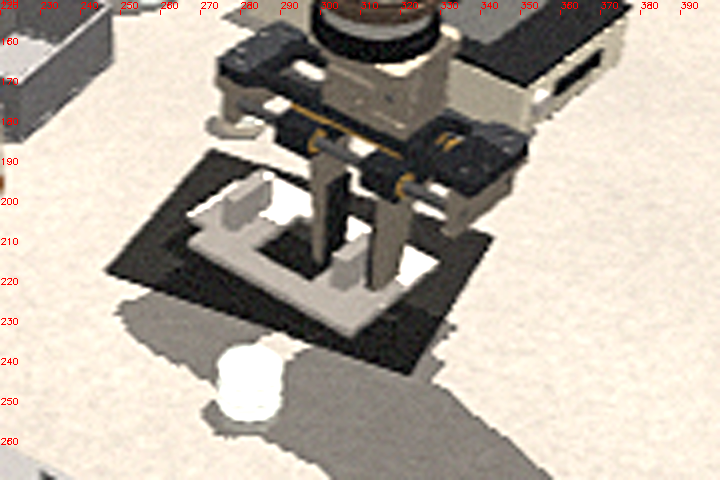

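Wrist view: square rib at cols 258–283 between fingers 245/308, so about 2 mm off-centre. That agrees with a ~1.5 mm camera bias along x, and I'll use wall contact for x. Gripping and carrying to the pre-insert pose.

```bash
cat >> h.py <<'E'
IM=np.array([.5260,-.2983,-.254]); GZ=9.5
def tcp_im(xt,zt,t,gz=None,dy=0):
    """tongue lower tip at imager (xt,zt) mm, square end raised t rad -> TCP world"""
    gz=GZ if gz is None else gz
    c,s=np.cos(t),np.sin(t); v=np.array([-120,gz])  # rel. tip
    return loc2w(IM,[xt+c*v[0]+s*v[1],dy,zt-s*v[0]+c*v[1]])[0]
def w2im(p):
    d=np.array(p[:2])-IM[:2];c,s=np.cos(IM[2]),np.sin(IM[2]);return np.array([c*d[0]+s*d[1],-s*d[0]+c*d[1],p[2]])*1e3
def go(p,A,v=.1,th=None):
    h=arm.movel(p,A,max_speed=v,threshold=th); s=sensors.read_state()
    if not h:
        h=arm.movel(p+(p-s["eef_pos"]),A,max_speed=.02,threshold=th)
    return h
E
python3 - <<'E'
from h import *
s0=st("pre"); arm.set_gripper(.008,squeeze=55); s=st("grip")
A0=att(-.2495)
h=arm.movel(s["eef_pos"]+[0,0,.15],A0,max_speed=.2); st(h)
t=.2; A=att(IM[2],-t)
h=arm.movel(tcp_im(45,100,t),A,max_speed=.22); s=st(h)
h=go(tcp_im(50,54,t),A,.1,12); s=st(h); print(w2im(s["eef_pos"]),w2im(tcp_im(50,54,t)))
snap("wrist","pics/w6.png"); snap("side","pics/s6.png");crop("pics/s6.png","pics/s6c.png",260,80,140,110,5)
E
```

```text
pre 18.52 [ 0.4615 -0.0042  0.0124] F [-0.   0.4 -0. ] M [-0.01 -0.06 -0.03] g 0.0299
grip 18.93 [ 0.4611 -0.0041  0.0122] F [-1.3 -0.2  2. ] M [ 0.    0.24 -0.01] g 0.0121
False 19.82 [ 0.4599 -0.0038  0.1605] F [-0.1  0.  -3.4] M [ 0.04  0.07 -0.02] g 0.0115
False 21.24 [ 0.4575 -0.2796  0.1331] F [ 0.1  0.3 -3.3] M [-0.01 -0.18  0.02] g 0.0117
False 22.11 [ 0.4627 -0.2822  0.0878] F [-0.4  1.  -3.2] M [-0.04 -0.21 -0.05] g 0.0115
[-65.33567822  -0.32563919  87.81612337] [-6.57206307e+01  3.46944695e-15  8.71509522e+01]
```

View pics/w6.png

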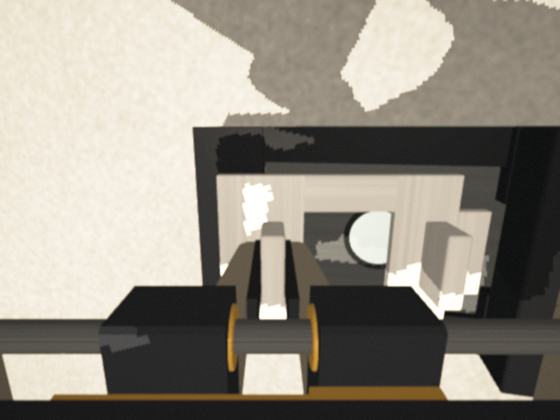

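View pics/s6c.png

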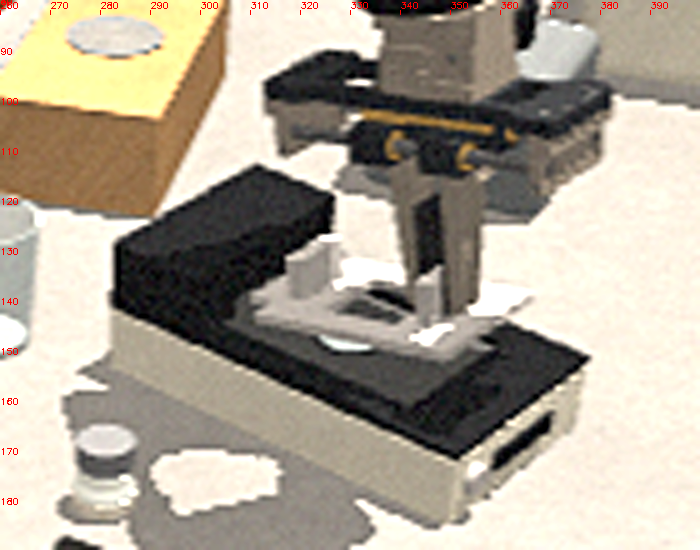

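```bash
python3 - <<'E'
from h import *
s=st(); K,T=cam("wrist",s)
pm=R.from_quat(s["ee_rot"])*R.from_quat(att(0,0)).inv()  # world rot of plate
# plate pts in world from tool: tool at plate(-45,0,GZ)
def pw(P): return s["eef_pos"]+pm.apply((np.array(P,float)-[-45,0,GZ])*1e-3)
for P in ([57,45,6],[-75,45,6],[75,25,6],[57,25,6]): print("plate",P,proj(K,T,pw(P)).round(1), w2im(pw(P)).round(1))
for P in ([40,48,44],[61,48,44],[-40,48,44],[-40,48,50],[40,48,50],[61,28,56]): print("stage",P,proj(K,T,loc2w(IM,P)).round(1))
crop("pics/w6.png","pics/w6c.png",190,110,330,220,2)
im=cv2.imread("pics/w6.png");c=cv2.convertScaleAbs(cv2.resize(im[120:330,400:540],None,fx=3.6,fy=2.8,interpolation=cv2.INTER_CUBIC),alpha=1.8);
c=cv2.convertScaleAbs(cv2.resize(im[120:320,400:540],None,fx=3,fy=3,interpolation=cv2.INTER_CUBIC),alpha=1.8);cv2.imwrite("pics/w6d.png",c)
E
```

```text
22.21 [ 0.4625 -0.282   0.0875] F [-0.4  1.  -2.3] M [-0.08 -0.15 -0.07] g 0.0118
plate [57, 45, 6] [[462.3 176.1]] [33.8 44.8 63.9]
plate [-75, 45, 6] [[213.7 176.3]] [-95.6  44.8  90. ]
plate [75, 25, 6] [[489.9 212.4]] [51.4 24.8 60.4]
plate [57, 25, 6] [[456.9 212.4]] [33.8 24.8 63.9]
stage [40, 48, 44] [[462.8 165.7]]
stage [61, 48, 44] [[503.  166.5]]
stage [-40, 48, 44] [[324.  162.6]]
stage [-40, 48, 50] [[323.5 163.7]]
stage [40, 48, 50] [[466.5 167. ]]
stage [61, 28, 56] [[506.7 205.6]]
```

View pics/w6d.png

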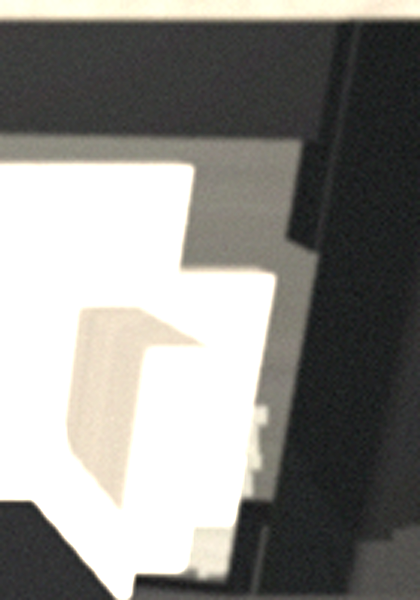

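```bash
python3 - <<'E'
from h import *
s=st(); K,T=cam("wrist",s)
pm=R.from_quat(s["ee_rot"])*R.from_quat(att(0,0)).inv()
def pw(P): return s["eef_pos"]+pm.apply((np.array(P,float)-[-45,0,GZ])*1e-3)
for P in ([75,-25,6],[75,-25,0],[51,20,32],[51,-20,32]): print("plate",P,proj(K,T,pw(P)).round(1))
for P in ([61,28,44],[61,28,56],[61,-28,44],[61,-28,56],[61,-48,44]): print("stage",P,proj(K,T,loc2w(IM,P)).round(1))
im=cv2.imread("pics/w6.png");c=cv2.convertScaleAbs(cv2.resize(im[190:330,440:540],None,fx=5,fy=4.2,interpolation=cv2.INTER_CUBIC),alpha=1.8)
c=cv2.resize(im[190:320,440:540],None,fx=4.5,fy=4.5,interpolation=cv2.INTER_CUBIC);c=(255*(c/255.)**.6).astype(np.uint8);cv2.imwrite("pics/w6e.png",c)
E
```

```text
22.21 [ 0.4625 -0.282   0.0875] F [-0.4  1.  -2.3] M [-0.08 -0.15 -0.07] g 0.0118
plate [75, -25, 6] [[475.4 294.8]]
plate [75, -25, 0] [[469.5 289.8]]
plate [51, 20, 32] [[472.6 237. ]]
plate [51, -20, 32] [[460.3 312. ]]
stage [61, 28, 44] [[496.9 200.7]]
stage [61, 28, 56] [[506.7 205.6]]
stage [61, -28, 44] [[481.4 287.4]]
stage [61, -28, 56] [[489.6 297. ]]
stage [61, -48, 44] [[476.3 315.5]]
```

View pics/w6e.png

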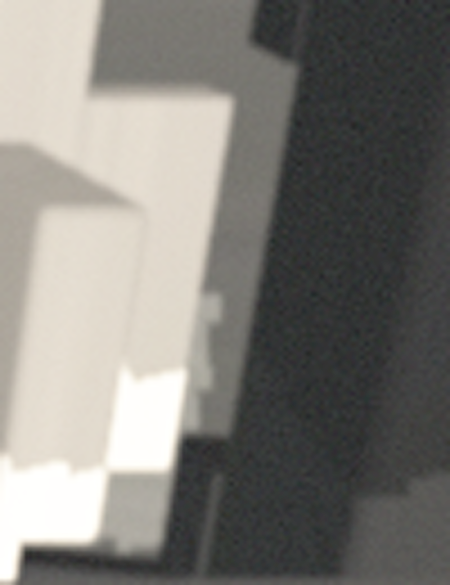

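Edges match predictions to under 1 px across: slot corners at rows ~200/287, tongue corners at ~212/294. So y is centred within about 1 mm, and x is ~2 mm further in than planned. Touching the stage floor, then sliding in.

```bash
python3 - <<'E'
from h import *
t=.2; A=att(IM[2],-t)
h=arm.movel(tcp_im(47,41,t),A,max_speed=.025,threshold=3.5); s=st(h); a=w2im(s["eef_pos"]); n=w2im(tcp_im(47,44,t)); print(a-n)
off=(s["eef_pos"]-tcp_im(47,44,t))[2]
np.save("off.npy",off)
if h:
    zt=44+1e3*off+1.0
    arm.movel(tcp_im(48,zt,t),A,max_speed=.03); s=st()
    print(w2im(s["eef_pos"])-w2im(tcp_im(48,zt,t)))
    h=arm.movel(tcp_im(78,zt,t),A,max_speed=.03,threshold=5); s=st(h); print(w2im(s["eef_pos"])-w2im(tcp_im(75,zt,t)))
snap("wrist","pics/w7.png"); snap("side","pics/s7.png");crop("pics/s7.png","pics/s7c.png",260,80,140,110,5)
E
```

```text
True 22.69 [ 0.4595 -0.281   0.0753] F [ 0.  -0.1  4.3] M [-0.14 -0.46 -0.  ] g 0.0117
[ 0.05688922  0.03510975 -1.86084897]
 22.94 [ 0.4605 -0.2813  0.0761] F [-0.6 -1.3  0.1] M [-0.22 -0.38 -0.01] g 0.0111
[ 0.00661809 -0.0220327  -0.17006103]
True 23.77 [ 0.4862 -0.2879  0.0759] F [-0.7  0.3  1.5] M [-0.14 -0.46  0.01] g 0.0109
[-0.44535224  0.07513922 -0.36812707]
```

View pics/w7.png

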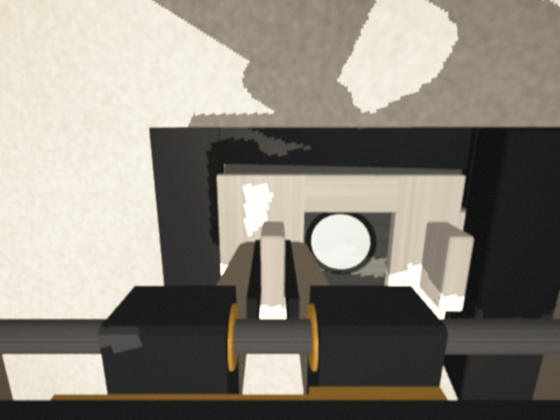

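View pics/s7c.png

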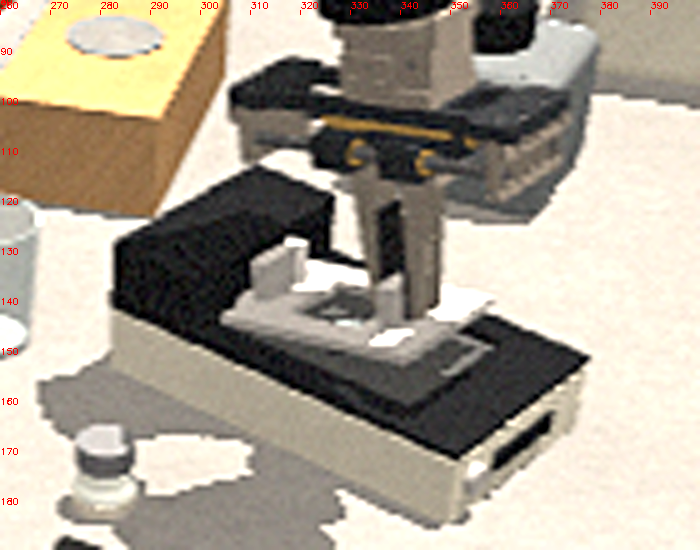

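```bash
python3 - <<'E'
from h import *
off=float(np.load("off.npy"))*1e3; xt=73.7
A=att(IM[2],-.2); arm.movel(tcp_im(xt,44+off+1.,.2),A,max_speed=.02); st("back")
for t in (.16,.12,.08,.04,.015):
    h=arm.movel(tcp_im(xt,44+off+1.+(.2-t)/.2*(-off)*.5,t),att(IM[2],-t),max_speed=.04,threshold=12); s=st(f"{t} {h}")
    if h: break
print(w2im(s["eef_pos"]))
snap("wrist","pics/w8.png"); snap("side","pics/s8.png");crop("pics/s8.png","pics/s8c.png",260,80,140,110,5)
E
```

```text
back 24.12 [ 0.4856 -0.2877  0.0761] F [ 2.3 -1.5  0.2] M [-0.2  -0.73 -0.02] g 0.0117
0.16 False 24.39 [ 0.4838 -0.2872  0.0719] F [ 0.6 -0.3 -2. ] M [-0.08 -0.36 -0.04] g 0.0115
0.12 False 24.66 [ 0.4826 -0.2869  0.0673] F [-0.8 -0.1 -1. ] M [-0.01 -0.14  0.03] g 0.0115
0.08 False 24.93 [ 0.4818 -0.2867  0.0628] F [-1.   0.7 -0.7] M [ 0.06  0.   -0.03] g 0.0117
0.04 False 25.19 [ 0.4811 -0.2865  0.0581] F [-1.   0.8 -2.3] M [0.07 0.03 0.07] g 0.0118
0.015 False 25.44 [ 0.481  -0.2865  0.0552] F [-0.1  0.2 -0.9] M [0.   0.05 0.03] g 0.0118
[-46.57578069   0.14718088  55.20905374]
```

View pics/w8.png

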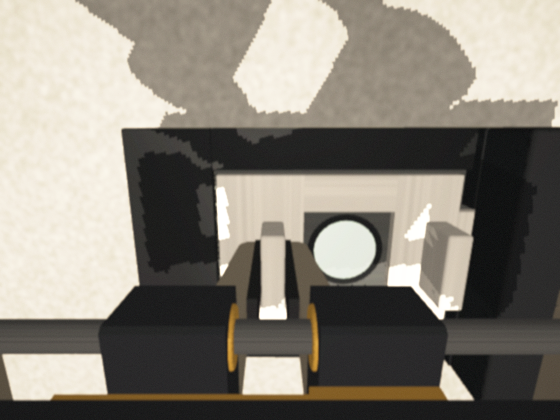

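View pics/s8c.png

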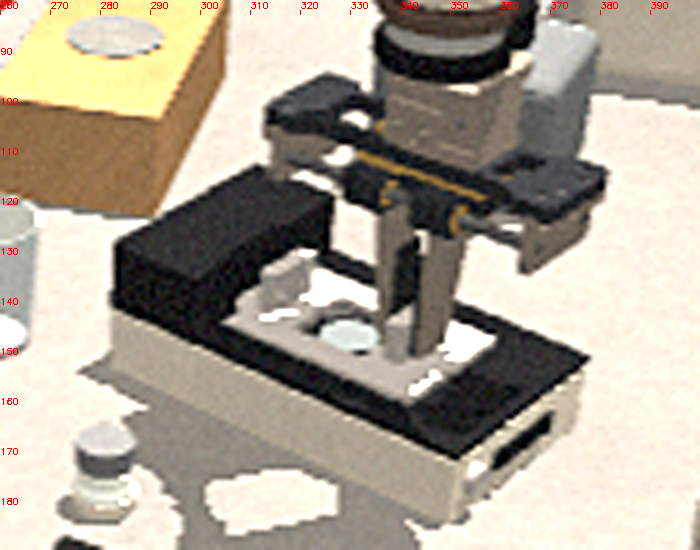

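Plate is nearly flat inside the frame: square end at col ~217, next to the near wall, tongue under the hood. Lowering to contact, then releasing.

```bash
python3 - <<'E'
from h import *
s=st(); p=s["eef_pos"].copy(); p[2]=.0515
h=arm.movel(p,att(IM[2],0),max_speed=.015,threshold=4); s=st(h)
arm.set_gripper(.026); arm.hold(.1); s=st("open")
arm.movel(s["eef_pos"]+[0,0,.07],att(IM[2]),max_speed=.12,threshold=15); st()
arm.set_gripper(.092)
arm.move_pose(np.r_[loc2w(IM,[0,-85,0])[0][:2],.155],att(IM[2])); arm.hold(.2)
s=snap("wrist","pics/w9.png"); np.save("w_fin.npy",np.r_[s["eef_pos"],s["ee_rot"]]); st()
snap("side","pics/s9.png");crop("pics/s9.png","pics/s9c.png",260,80,140,110,5)
im=cv2.imread("pics/w9.png"); c=cv2.resize(im[0:215,100:380],None,fx=2.8,fy=2.8,interpolation=cv2.INTER_CUBIC);c=(255*(c/255.)**.6).astype(np.uint8);cv2.imwrite("pics/w9c.png",c)
E
```

```text
25.54 [ 0.4812 -0.2866  0.0553] F [-0.1  0.1 -2.7] M [ 0.    0.06 -0.  ] g 0.0117
True 25.79 [ 0.4817 -0.2869  0.0531] F [-0.1  1.   4. ] M [-0.05 -0.23 -0.01] g 0.0117
open 26.3 [ 0.4805 -0.2858  0.0515] F [ 0.1 -1.  -0. ] M [ 0.01 -0.04 -0.01] g 0.0257
 27.03 [ 0.4801 -0.2855  0.1209] F [-0.2  0.2 -1. ] M [-0.05 -0.08  0.02] g 0.026
 28.83 [ 0.5044 -0.3792  0.1544] F [-0.2 -0.8  0.2] M [-0.01 -0.12 -0.09] g 0.0917
```

View pics/w9c.png

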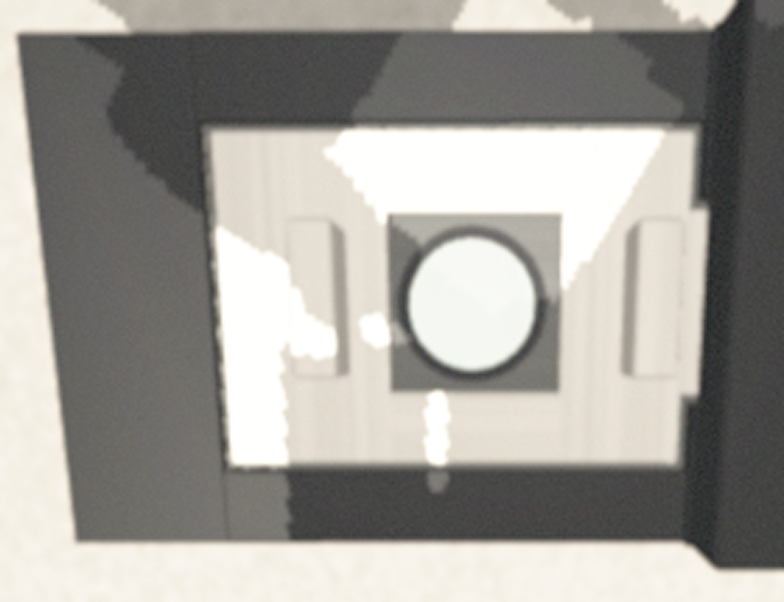

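View pics/s9c.png

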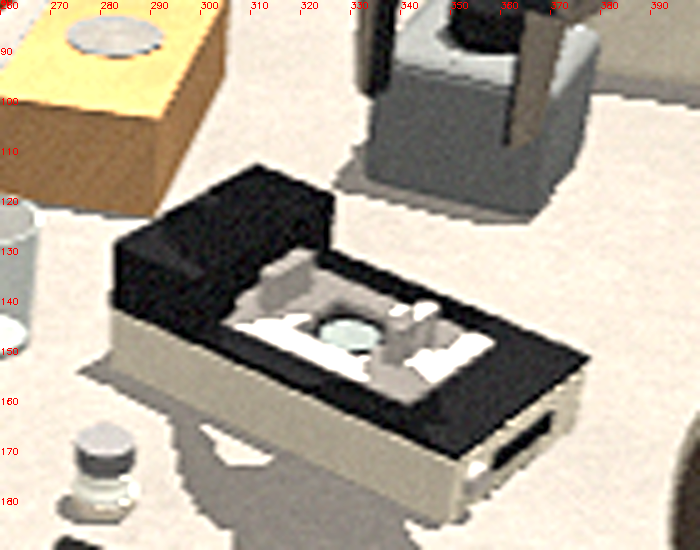

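```bash
python3 - <<'E'
from h import *
K,T=lcam("w_fin.npy")
P=np.array([[-75,45,0],[-75,-45,0],[57,45,0],[57,-45,0],[-28,25,0],[22,25,0],[22,-25,0],[-28,-25,0]],float)
U=np.array([(174.3,45.4),(182.1,166.4),(348.9,45),(342.9,166.4),(238.9,76.4),(300,76.4),(299.3,139.3),(240,139.3)])
def full(q,P=P,U=U):
    Rm=R.from_euler("zyx",[q[3],q[4],q[5]]); W=np.array(q[:3])+Rm.apply(P*1e-3); return (proj(K,T,W)-U).ravel()
r=least_squares(full,[.526,-.298,.05,-.254,0,0]); print("6dof",r.x.round(4)); print(r.fun.reshape(-1,2).round(1))
print("plate in imager", w2im(r.x[:3]), "dyaw",r.x[3]-IM[2])
p,rr=fit([(K,T,P+[0,0,50],U)],[.526,-.298,-.254]); print("flat z50",p.round(4),w2im(np.r_[p[:2],.05]),p[2]-IM[2]); print(rr.reshape(-1,2).round(1))
p,rr=fit([(K,T,P+[0,0,53],U)],[.526,-.298,-.254]); print("z53 rms",(rr**2).mean()**.5)
p,rr=fit([(K,T,P+[0,0,50],U)],[.526,-.298,-.254]); print("z50 rms",(rr**2).mean()**.5)
# stage frame corners in this same picture
Us=[(100+200/2.8,125/2.8),(100+226/2.8,468/2.8)]
s=snap("top","pics/t9.png")
E
```

```text
6dof [ 0.5268 -0.2985  0.0518 -0.2531  0.0044 -0.0069]
[[ 0.2  1.1]
 [ 0.5 -0.9]
 [-0.4  1.4]
 [-0.5 -1. ]
 [-1.7 -1.7]
 [ 1.8 -1.7]
 [ 1.2  1.4]
 [-1.1  1.4]]
plate in imager [8.13423709e-01 3.29681412e-02 5.17979108e+01] dyaw 0.0009102599595642302
flat z50 [ 0.5268 -0.2983 -0.2537] [ 0.7592923   0.18006595 50.        ] 0.00028913971936672667
[[ 0.7  1.3]
 [ 1.1 -1.5]
 [-0.8  1.6]
 [-1.1 -1.5]
 [-1.5 -1.6]
 [ 1.6 -1.6]
 [ 0.9  1.1]
 [-1.   1.1]]
z53 rms 1.2689294474071264
z50 rms 1.2947629008778692
```

View pics/t9.png

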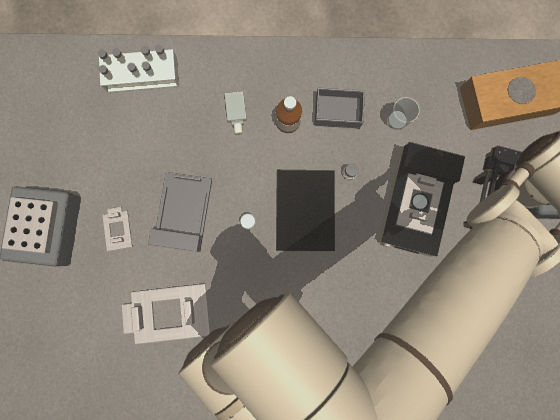

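```bash
python3 - <<'E'
from h import *
s=sensors.read_state(); arm.movel(s["eef_pos"]+[0,0,.08],max_speed=.15); arm.hold(.3); st()
arm.job_done()
E
```

```text
29.92 [ 0.5043 -0.3793  0.2337] F [1.3 0.8 0.1] M [ 0.03 -0.08  0.04] g 0.0921
the job is handed in; nothing more can be done
```

The plate is home in the imager's stage, tongue under the lip, and the job was handed in at about 30 s of the 64 s allowed. There was no verdict back, so this rests on my own checks.

**What I did:** I gripped the middle-sized plate by its tongue rib and tilted it 0.2 rad out of the dock. I drew it clear, laid it flat on the mat and let go. Then I took it by the square rib, slid the tongue under the lip with the square end raised until I felt contact, and lowered and released it.

**Last checks (wrist camera):**

| Check | Measured | Allowed |
|---|---|---|
| x from home | +0.8 mm | ±6 mm |
| y from home | +0.2 mm | ±6 mm |
| Angle to imager axis | below 0.001 rad | 0.07 rad |
| Tilt | about 0.008 rad | 0.03 rad |

- **Height:** contact while lowering put the underside at about 43.9 mm, against a floor of 44 mm.
- **Bystanders and gripper:** the bystanders are at the same pixels as at the start in the top view. The gripper is open and well clear, with no contact force.

**What disagreed:**
- **First imager estimate:** the first top-camera fit was about 8 mm off in y. It came from poorly chosen points, and the refit agreed with the wrist camera to about 2 mm.
- **Camera bias:** the wrist camera read about 1.5–2 mm too far along plate x.
- **Floor touch:** during the tilted approach the tongue met the floor 1.9 mm lower than planned, most likely from a slight tilt of the plate in the grip.
- **Final height from the image:** the free fit put the plate about 2 mm high, with 1–2 px residuals, so I relied on the contact height instead.

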